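# Right the fallen solvent tin against the splash board

### The arm

A 7-joint arm with a two-finger parallel gripper is mounted at the origin on the work surface. World frame = base frame: x ahead of the robot, y to its left, z up, the work surface at z = 0. Lengths are in m, angles in rad, forces in N, time in s.
With the tool pointing down it reaches from about 0.4 to 0.875 m from the base axis. Payload 6.5 kg.
Tool frame: the origin (TCP) lies at the very end of the fingers, on their centre line; the grasp point (between the pads) lies 19 mm behind it (ctrl.grip_point_offset is the distance from the TCP to the grasp point, in m); z points along the fingers, y is the line along which they close (so a half turn about z gives the same grasp; the last joint's range is limited). The gripper opens to 85 mm and grips with 20 to 120 N. Pads are 22 mm wide; open, the fingers measure 114 mm over their backs; the gripper's body (76 mm by 85 mm) begins 54 mm behind the grasp point. The pads swing forward as they close: fully open they stand 13 mm farther back than shut.
Start: joints at [-1.266, 0.536, -0.004, 1.538, 0.003, 1.067, -0.071], TCP at [0.236, 0.606, 0.211] pointing down, gripper open.
Joint ranges: [-2.7, 2.7], [-0.37, 2.16], [-1.27, 1.26], [0.24, 2.4], [-1.31, 4.45], [0.19, 1.91], [-2.76, 2.76]. Speed limits (rad/s): [2.39, 2.39, 3.14, 3.14, 3.14, 3.14, 3.14].

### API

Orientations are given as a rotation vector (axis times angle).
In Python, from workcell import ctrl gives the robot as it stands.
- The arm moves only by the tool play_rows, never from a script. Its argument "increments" is a list of rows, each an object with "xyz": the shift along the tool's x, y, z in mm, a list of three; "angular": the turn, a rotation vector about the tool's x, y, z in degrees, a list of three; "grip": the finger opening in mm, from 0 to 85.4. A call has 1 to 20 rows; each row is the pose to reach, as a shift and turn from the pose commanded when the call began, along the tool's axes at that moment; what a row does not reach only later rows make up. A row lasts 1/12 s, in which the tool goes at most 41.7 mm and 7.16 degrees, less where a joint would pass 70% of its speed; a pose out of reach is approached as far as the arm can. A call with a gripper value outside its range is refused whole. The fingers move at their own pace and stop on an object; "squeeze" is the grip in N (left out, the last holds). Time passes only in rows, so rows that repeat a pose let the fingers close. It gives the time, the measured TCP pose, the force, the opening and the grip force at its end, in the units of the state.
- ctrl.get_state(): the state, without advancing time (a new reading comes with each control period).
- ctrl.read_camera(name): name is "scene" or "top" or "wrist"; returns (picture, depth): 480x640x3 uint8, red, green, blue; 480x640 float32, m along the optical axis (not along the pixel's ray), 0 where there is no reading.
- ctrl.camera_info(name): a dict with "mtx" (3x3 intrinsics, pixels), "D" ([k1, k2, p1, p2, k3] as OpenCV has them; the pictures are not rectified), "rvec" (rotation vector, rad) and "tvec" (3), from world to camera coordinates, as OpenCV has them; the wrist camera has in their place "tool_from_camera" (4x4, takes a point from camera to tool coordinates, whose origin is the TCP and whose axes are the flange's). Camera axes: x right, y down, z forward; pixel columns grow to the right and rows downward; lengths in m; the calibration is good to about 2 mm. A picture is of the moment at which its call begins: read the wrist's pose just before it. camera_info takes no time and is no camera call.
- ctrl.sign_off(): hands the job in; it is judged then, once.
The state is a dict: "clock": time; "q": joint angles; "dq": joint speeds; "tau": joint torques, N m; "tcp_pos": TCP position; "ee_rot": TCP orientation; "contact_force": force on the tool from outside, world axes, zero at the start; "torque": the same for the moment, N m; "width": finger opening in m; "grip_force": force on a finger pad.
Only numpy, scipy, OpenCV 4.12 (cv2) and the standard library are available. Lean on these libraries where they do the work, as an engineer would, in place of code of your own. Each camera call takes 0.05 s, during which the arm holds its last target. There are 200 camera calls.

### The job

The rectangular solvent tin has fallen over in front of the plywood splash board. Keeping its foot down on the table, bring its top end against the board while it still leans well over, and keep the top lightly pressed on the board as you slide it up until the tin stands; leave it upright with its broad side back flat against the board, about midway between the two jars. Be gentle with the board and leave the jars and everything else where they are.

Things in the scene. Friction and masses are not known exactly. Their poses are not given: they have to be found in the camera images.
- tin: Fallen closed metal tin, 100 mm wide (its y), 56 mm deep (its x), 150 mm tall (its z, underside to cap), round screw cap on top, 28 mm across, 30 mm tall; 0.35 to 0.7 kg, evenly filled. Origin: centre of underside. Starts lying flat on its broad +x side, cap towards the board; that side ends up against the board. Pinched on the cap with 10 to 15 N it turns about the pinch line; harder, it may not.
- tin_cap (a point): Centre of the tin's cap (165 mm from the underside along the tin's z axis), axes as the tin's: the place to pinch it, across the cap along the tin's y. While the tin lies it is 28 mm above the table. Towing the tin by it, foot dragging, takes up to 3 N. Left leaning on the board by 25 degrees from upright the tin stays so by friction; its foot can then be pushed in with 5 to 13 N, low down.
- board: Fixed upright plywood splash board, 460 mm wide, 160 mm tall, 18 mm thick, rigid. Origin: on the table at the foot of its front face, at mid width, which is also midway between the two jars. Its x axis points level into the board (away from the robot; the front face is the plane x = 0 and all in front of it is at negative x), y along the board to the left, z up.
- jar_a: Loose squat glass jar, 70 mm across, 75 mm tall, standing before the board on its left (board +y) side, 125 to 140 mm from the middle. Origin: centre of its underside.
- jar_b: Loose squat glass jar like the other, on the board's right (-y) side, 125 to 140 mm from the middle. Origin: centre of its underside.
- pot: Bystander: small steel pot, 100 mm across, 60 mm tall. Origin: centre of its underside.
- mug: Bystander: white mug, 80 mm across, 90 mm tall. Origin: centre of its underside.
- brush: Bystander: paint brush about 200 mm long, lying. Origin: on its underside, near mid length.
- spatula: Bystander: palette spatula about 220 mm long, lying. Origin: on its underside, near mid length.
- roller: Bystander: small turned wooden stamp, 44 mm across, 60 mm tall. Origin: centre of its underside.
There are look-alikes about, which are no part of the job. Leave any red look-alike of the tin alone.

How it is judged:
On the way, in this order (a step that is already met when the one before it is completed fails the run):
1. the tin's top end is brought against the board (more than 1.5 N) while the tin still leans at least 35 degrees from upright (contact force between tin and board above 1.5 N and angle between tin_cap's own z axis and vertical between 0.61 and 1.4 rad), for 0.2 s.
2. on the way up, between 15 and 30 degrees from upright, the top is still pressed on the board (more than 1 N) (contact force between tin and board above 1 N and angle between tin_cap's own z axis and vertical between 0.26 and 0.52 rad), for 0.1 s.
At the end, for the whole second after the job is handed in: The tin stands upright (within 3.4 degrees) on the table at rest, its broad side against the board (underside centre no more than 37 mm before the face, i.e. a gap under 9 mm; turned less than 7 degrees from it) and its middle within 45 mm of midway between the jars (the board's middle) (angle between tin_cap's own z axis and vertical below 0.06 rad and height (world z) of tin below 0.005 m and x of tin in the frame of board between -0.037 and 0 m and y of tin in the frame of board between -0.045 and 0.045 m and angle between the x axis of tin and the x axis of board, either way round below 0.12 rad and linear speed of tin below 0.02 m/s); the robot touches nothing.
It fails at once if the tin is pressed on the board with more than 20 N (contact force between tin and board above 20 N).
It fails at once if the robot strikes or leans on the board with more than 20 N (contact force between any of the arm, the fingers and board above 20 N).
It fails at once if the tin's foot is lifted off the table (underside centre over 40 mm; it cannot exceed 28 mm with the foot on the table) (height (world z) of tin above 0.04 m).
It fails at once if a jar is moved more than 20 mm (distance of any of jar_a, jar_b from where it was at the start of the episode above 0.02 m).
It fails at once if another bystander is moved more than 30 mm (distance of any of pot, mug, brush, spatula, roller from where it was at the start of the episode above 0.03 m).
It also fails if it takes over 72 s, if anything falls off the work surface, if the arm or the gripper's body presses on something with over 40 N, if the wrist force passes 120 N, or if a joint passes its speed limit or range.

## Working session

There is one attempt and no reset: what is moved stays moved. The work goes in short steps, Python scripts to look and compute and a tool call to move; the robot and the scene stay as the last step left them, time stands still between calls to the robot, and variables do not carry over. Pictures are saved under pics/ and viewed, at most 10 in all, crops included, and the job is handed in when it is done.

Besides the shell and the picture viewer there is one more tool, called after "Call:" as name(argument=value, ...), one argument or row to a line, values as JSON. play_rows: Moves the arm, as the interface text tells. Its arguments: {"type":"object","properties":{"increments":{"type":"array","items":{"type":"object","properties":{"xyz":{"type":"array","items":{"type":"number"}},"angular":{"type":"array","items":{"type":"number"}},"grip":{"type":"number"}}}},"squeeze":{"type":"number"}},"required":["increments"]}

```bash
mkdir -p pics; ls; python3 - <<'E'
from workcell import ctrl
import cv2,numpy as np
s=ctrl.get_state(); print(s['tcp_pos'],s['ee_rot'],s['width'],s['clock'],ctrl.grip_point_offset)
for n in ['scene','top']:
    p,d=ctrl.read_camera(n); cv2.imwrite(f'pics/{n}0.png',p[:,:,::-1]); np.savez(f'{n}0.npz',p=p,d=d)
    i=ctrl.camera_info(n); print(n,i)
E
```

```text
pics
[0.23533193 0.60518617 0.21010292] [-5.78960292e-01 -3.08760948e+00  2.73890390e-03] 0.08523645564653233 0.0 0.0187
scene {'mtx': array([[609.78684251,   0.        , 316.42285024],
       [  0.        , 609.78684251, 233.79915573],
       [  0.        ,   0.        ,   1.        ]]), 'D': array([-0.03946493,  0.        ,  0.        ,  0.        ,  0.        ]), 'rvec': array([ 1.12763191,  2.26545204, -1.06137989]), 'tvec': array([ 0.32940868, -0.18182229,  1.7489023 ])}
top {'mtx': array([[455.58417636,   0.        , 317.31149201],
       [  0.        , 455.58417636, 239.87222274],
       [  0.        ,   0.        ,   1.        ]]), 'D': array([-0.08970291,  0.        ,  0.        ,  0.        ,  0.        ]), 'rvec': array([ 2.15071269, -2.10168984,  0.1983458 ]), 'tvec': array([-0.08131197,  0.45748184,  1.35428263])}
```

View pics/scene0.png

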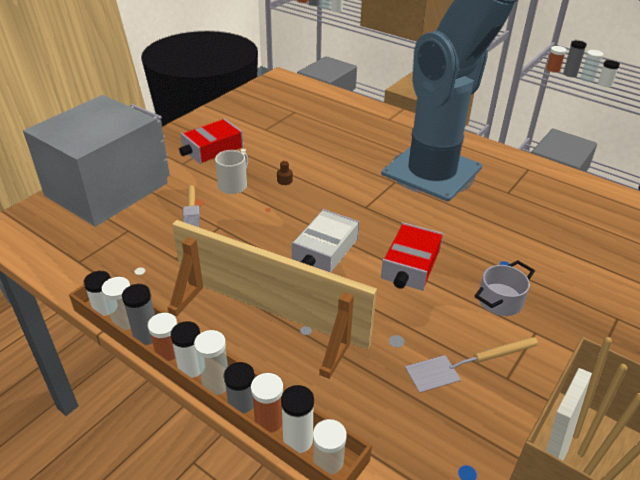

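View pics/top0.png

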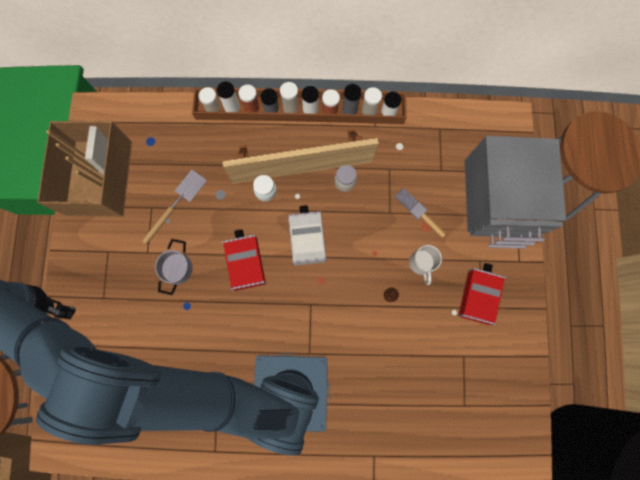

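The top view shows a white/grey tin at (307,238) with its cap at (304,210) towards the board. There are red look-alikes at (243,262) and (483,296). The board runs (224,165)-(378,142), with jars at (264,187) and (346,178). The white tin fits: it isn't red, it lies in front of the board, and it is between the jars. I'll measure and crop next.

```bash
cat > h.py <<'E'
import numpy as np,cv2
from workcell import ctrl
def cast(name,uv,z):
    i=ctrl.camera_info(name); R=cv2.Rodrigues(i['rvec'])[0]
    n=cv2.undistortPoints(np.float64(uv).reshape(-1,1,2),i['mtx'],i['D'])[:,0]
    r=np.c_[n,np.ones(len(n))]@R; o=-R.T@i['tvec']
    return o+r*((z-o[2])/r[:,2])[:,None]
def cloud(name,d):
    i=ctrl.camera_info(name); R=cv2.Rodrigues(i['rvec'])[0]
    v,u=np.mgrid[:480,:640]; n=cv2.undistortPoints(np.float64(np.c_[u.ravel(),v.ravel()]).reshape(-1,1,2),i['mtx'],i['D'])[:,0]
    P=np.c_[n,np.ones(len(n))]*d.ravel()[:,None]
    return ((P-i['tvec'])@R).reshape(480,640,3)
E
python3 - <<'E'
from h import *
f=np.load('top0.npz');p,d=f['p'],f['d'];W=cloud('top',d)
hsv=cv2.cvtColor(p,cv2.COLOR_RGB2HSV)
print('table z',np.median(W[300:340,330:370,2]))
def box(u0,v0,u1,v1):
    m=np.zeros((480,640),bool);m[v0:v1,u0:u1]=1;return m
# tin body
m=box(280,200,335,275)&(hsv[...,1]<60)&(hsv[...,2]>70)
c=max(cv2.findContours(m.astype(np.uint8),0,1)[0],key=cv2.contourArea)
r=cv2.minAreaRect(c);b=cv2.boxPoints(r);w=cast('top',b,.056);print('tin px',r,'\n',w.round(3),np.linalg.norm(np.diff(w,axis=0),axis=1), 'z',np.median(W[m][:,2]))
# cap
m=box(290,200,320,222)&(hsv[...,2]<70)
c=max(cv2.findContours(m.astype(np.uint8),0,1)[0],key=cv2.contourArea);r=cv2.minAreaRect(c);print('cap',r,cast('top',cv2.boxPoints(r),.035).round(3))
# board top
m=box(215,130,390,190)&(abs(W[...,2]-.16)<.012)
c=max(cv2.findContours(m.astype(np.uint8),0,1)[0],key=cv2.contourArea);r=cv2.minAreaRect(c);print('board',r,'\n',cast('top',cv2.boxPoints(r),.16).round(3))
for n,bx in dict(a=(245,170,285,205),b=(330,160,362,195)).items():
    m=box(*bx)&(abs(W[...,2]-.07)<.012)
    c=max(cv2.findContours(m.astype(np.uint8),0,1)[0],key=cv2.contourArea);(u,v),rr=cv2.minEnclosingCircle(c);print('jar',n,u,v,rr,cast('top',[[u,v]],.075).round(3),np.median(W[m],0))
cv2.imwrite('pics/crop0.png',cv2.resize(p[120:290,200:400,::-1],None,fx=4,fy=3.5,interpolation=2))
E
```

```text
table z 0.0005018182559420241
tin px ((306.46343994140625, 237.6707305908203), (50.908935546875, 33.0190315246582), 83.6598129272461) 
 [[ 0.535  0.023  0.056]
 [ 0.549 -0.077  0.056]
 [ 0.392 -0.097  0.056]
 [ 0.379  0.001  0.056]] [0.10136497 0.15764283 0.09928492] z 0.056637172360214635
cap ((304.0, 209.0), (6.0, 8.0), 90.0) [[ 0.567 -0.014  0.035]
 [ 0.568 -0.039  0.035]
 [ 0.548 -0.04   0.035]
 [ 0.548 -0.015  0.035]]
board ((299.65606689453125, 153.01443481445312), (7.678888320922852, 156.8470001220703), 81.25383758544922) 
 [[ 0.664  0.213  0.16 ]
 [ 0.749 -0.238  0.16 ]
 [ 0.725 -0.242  0.16 ]
 [ 0.641  0.208  0.16 ]]
jar a 263.0644226074219 185.21165466308594 10.095340728759766 [[0.62  0.099 0.075]] [0.62766021 0.10160943 0.07411639]
jar b 346.258056640625 174.5806427001953 9.869440078735352 [[ 0.66  -0.155  0.075]] [ 0.6626618  -0.15421529  0.07389473]
```

View pics/crop0.png

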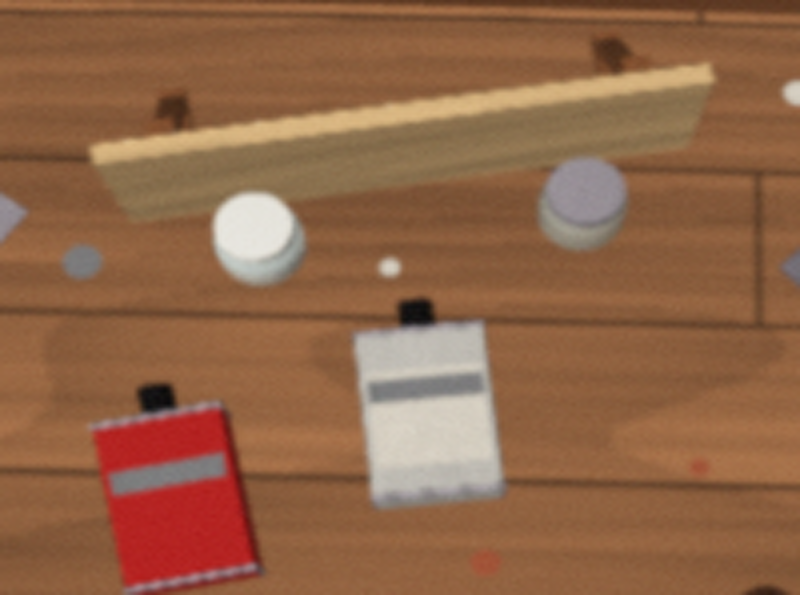

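The crop shows the white tin at crop (430,410), with its black cap at (416,311) between the jars at (258,235) and (583,205). This is the tin meant. The sizes check out: 100 x ~155 mm body, 458 mm board, jars 258 mm apart and midway to within 3 mm. I'll move above the cap.

```bash
cat >> h.py <<'E'
from scipy.spatial.transform import Rotation as Ro
B=np.array([.685,-.017]);YB=np.radians(10.6)
def go(p,yaw,pitch=0):
    "p world m; yaw deg of tool -x (forward); tool x back"
    s=ctrl.get_state();R=Ro.from_rotvec(s['ee_rot'])
    c,n=np.cos(np.radians(yaw)),np.sin(np.radians(yaw))
    T=Ro.from_matrix(np.array([[-c,-n,0],[-n,c,0],[0,0,-1.]]).T.T)
    # columns: x=(-c,-n,0), y=(-n,c,0), z=down
    T=Ro.from_matrix(np.column_stack([[-c,-n,0],[-n,c,0],[0,0,-1.]]))
    print('shift mm',(R.inv().apply(np.array(p)-s['tcp_pos'])*1e3).round(1),'ang',np.degrees((R.inv()*T).as_rotvec()).round(1))
E
python3 - <<'E'
from h import *
go([.557,-.027,.14],7.6)
print(ctrl.camera_info('wrist'))
E
```

```text
shift mm [-528.9 -472.7   71. ] ang [ -0.1  -0.  -28.8]
{'mtx': array([[431.76719301,   0.        , 325.64610231],
       [  0.        , 431.76719301, 233.43737159],
       [  0.        ,   0.        ,   1.        ]]), 'D': array([-0.09886797,  0.        ,  0.        ,  0.        ,  0.        ]), 'tool_from_camera': array([[-3.07730166e-04, -9.52260767e-01, -3.05285665e-01,
         7.86645367e-02],
       [ 9.99999813e-01, -1.31503625e-04, -5.97815052e-04,
         5.08511162e-05],
       [ 5.29129648e-04, -3.05285792e-01,  9.52260629e-01,
        -1.63182364e-01],
       [ 0.00000000e+00,  0.00000000e+00,  0.00000000e+00,
         1.00000000e+00]])}
```

Call:
play_rows(
  increments=[
    {"xyz": [-528.9, -472.7, 20], "angular": [0, 0, -28.8]},
    {"xyz": [-528.9, -472.7, 20], "angular": [0, 0, -28.8]},
    {"xyz": [-528.9, -472.7, 20], "angular": [0, 0, -28.8]},
    {"xyz": [-528.9, -472.7, 20], "angular": [0, 0, -28.8]},
    {"xyz": [-528.9, -472.7, 20], "angular": [0, 0, -28.8]},
    {"xyz": [-528.9, -472.7, 20], "angular": [0, 0, -28.8]},
    {"xyz": [-528.9, -472.7, 20], "angular": [0, 0, -28.8]},
    {"xyz": [-528.9, -472.7, 20], "angular": [0, 0, -28.8]},
    {"xyz": [-528.9, -472.7, 20], "angular": [0, 0, -28.8]},
    {"xyz": [-528.9, -472.7, 20], "angular": [0, 0, -28.8]},
    {"xyz": [-528.9, -472.7, 20], "angular": [0, 0, -28.8]},
    {"xyz": [-528.9, -472.7, 20], "angular": [0, 0, -28.8]},
    {"xyz": [-528.9, -472.7, 20], "angular": [0, 0, -28.8]},
    {"xyz": [-528.9, -472.7, 20], "angular": [0, 0, -28.8]},
    {"xyz": [-528.9, -472.7, 20], "angular": [0, 0, -28.8]},
    {"xyz": [-528.9, -472.7, 71], "angular": [0, 0, -28.8]},
    {"xyz": [-528.9, -472.7, 71], "angular": [0, 0, -28.8]},
    {"xyz": [-528.9, -472.7, 71], "angular": [0, 0, -28.8]},
    {"xyz": [-528.9, -472.7, 71], "angular": [0, 0, -28.8]},
    {"xyz": [-528.9, -472.7, 71], "angular": [0, 0, -28.8]},
  ],
)

```text
invalid input
```

Call:
play_rows(
  increments=[
    {"xyz": [-528.9, -472.7, 20], "angular": [0, 0, -28.8], "grip": 80},
    {"xyz": [-528.9, -472.7, 20], "angular": [0, 0, -28.8], "grip": 80},
    {"xyz": [-528.9, -472.7, 20], "angular": [0, 0, -28.8], "grip": 80},
    {"xyz": [-528.9, -472.7, 20], "angular": [0, 0, -28.8], "grip": 80},
    {"xyz": [-528.9, -472.7, 20], "angular": [0, 0, -28.8], "grip": 80},
    {"xyz": [-528.9, -472.7, 20], "angular": [0, 0, -28.8], "grip": 80},
    {"xyz": [-528.9, -472.7, 20], "angular": [0, 0, -28.8], "grip": 80},
    {"xyz": [-528.9, -472.7, 20], "angular": [0, 0, -28.8], "grip": 80},
    {"xyz": [-528.9, -472.7, 20], "angular": [0, 0, -28.8], "grip": 80},
    {"xyz": [-528.9, -472.7, 20], "angular": [0, 0, -28.8], "grip": 80},
    {"xyz": [-528.9, -472.7, 20], "angular": [0, 0, -28.8], "grip": 80},
    {"xyz": [-528.9, -472.7, 20], "angular": [0, 0, -28.8], "grip": 80},
    {"xyz": [-528.9, -472.7, 20], "angular": [0, 0, -28.8], "grip": 80},
    {"xyz": [-528.9, -472.7, 20], "angular": [0, 0, -28.8], "grip": 80},
    {"xyz": [-528.9, -472.7, 20], "angular": [0, 0, -28.8], "grip": 80},
    {"xyz": [-528.9, -472.7, 71], "angular": [0, 0, -28.8], "grip": 80},
    {"xyz": [-528.9, -472.7, 71], "angular": [0, 0, -28.8], "grip": 80},
    {"xyz": [-528.9, -472.7, 71], "angular": [0, 0, -28.8], "grip": 80},
    {"xyz": [-528.9, -472.7, 71], "angular": [0, 0, -28.8], "grip": 80},
    {"xyz": [-528.9, -472.7, 71], "angular": [0, 0, -28.8], "grip": 80},
  ],
)

```text
clock: 1.77
tcp_pos: [0.5565, -0.0269, 0.1392]
ee_rot: [0.204, -3.133, -0.0]
contact_force: [-0.7, 1.4, 0.4]
width: 0.0801
grip_force: 0.0
```

```bash
cat >> h.py <<'E'
def wrist(fn):
    s=ctrl.get_state(); p,d=ctrl.read_camera('wrist'); i=ctrl.camera_info('wrist')
    cv2.imwrite(fn,p[:,:,::-1]); T=np.eye(4);T[:3,:3]=Ro.from_rotvec(s['ee_rot']).as_matrix();T[:3,3]=s['tcp_pos'];T=T@i['tool_from_camera']
    v,u=np.mgrid[:480,:640]; n=cv2.undistortPoints(np.float64(np.c_[u.ravel(),v.ravel()]).reshape(-1,1,2),i['mtx'],i['D'])[:,0]
    P=np.c_[n,np.ones(len(n))]*d.ravel()[:,None]
    return p,d,(P@T[:3,:3].T+T[:3,3]).reshape(480,640,3)
E
python3 - <<'E'
from h import *
p,d,W=wrist('pics/w1.png'); np.savez('w1.npz',p=p,d=d,W=W)
m=(p.max(2)<70)&(abs(W[...,0]-.557)<.06)&(abs(W[...,1]+.027)<.05)&(W[...,2]>.012)&(W[...,2]<.05)
X=W[m]; print(m.sum(),X.min(0),X.max(0),X.mean(0)); t=X[X[:,2]>.036]; print('ridge',t.mean(0),np.percentile(t,[2,98],axis=0), X[:,2].max())
E
```

```text
1454 [ 0.54390026 -0.03986167  0.02567665] [ 0.57003386 -0.01162454  0.0437241 ] [ 0.55684649 -0.02556347  0.03959488]
ridge [ 0.55681814 -0.02571269  0.0403821 ] [[ 0.54505836 -0.03659862  0.03642296]
 [ 0.56867385 -0.01481619  0.04295753]] 0.04372410259386361
```

View pics/w1.png

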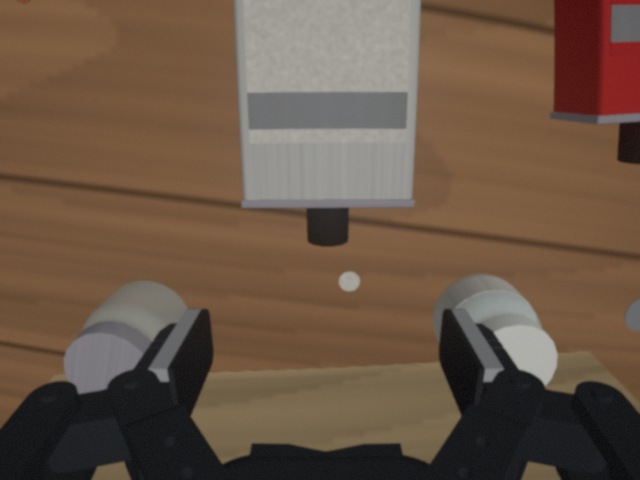

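The wrist view shows the cap at (328,225), square to the tool, at (0.557,-0.026) with its top at z=0.042 as expected. The board is at the bottom, with the jars either side. I'll descend and pinch.

Call:
play_rows(
  increments=[
    {"xyz": [0, 1, 40], "angular": [0, 0, 0], "grip": 50},
    {"xyz": [0, 1, 80], "angular": [0, 0, 0], "grip": 50},
    {"xyz": [0, 1, 105], "angular": [0, 0, 0], "grip": 50},
    {"xyz": [0, 1, 122], "angular": [0, 0, 0], "grip": 50},
    {"xyz": [0, 1, 122], "angular": [0, 0, 0], "grip": 50},
    {"xyz": [0, 1, 122], "angular": [0, 0, 0], "grip": 20},
    {"xyz": [0, 1, 122], "angular": [0, 0, 0], "grip": 20},
    {"xyz": [0, 1, 122], "angular": [0, 0, 0], "grip": 20},
    {"xyz": [0, 1, 122], "angular": [0, 0, 0], "grip": 20},
    {"xyz": [0, 1, 122], "angular": [0, 0, 0], "grip": 20},
    {"xyz": [0, 1, 122], "angular": [0, 0, 0], "grip": 20},
    {"xyz": [0, 1, 122], "angular": [0, 0, 0], "grip": 20},
  ],
  squeeze=13,
)

```text
clock: 2.82
tcp_pos: [0.5573, -0.0254, 0.0184]
ee_rot: [-0.207, 3.134, -0.0]
contact_force: [0.1, 0.3, -0.4]
width: 0.0199
grip_force: 0.0
```

```bash
python3 - <<'E'
from h import *
W=np.load('w1.npz')['W']
m=np.zeros((480,640),bool);m[:,215:435]=1
m&=(W[...,2]>.03)&(W[...,2]<.15)&(W[...,0]>.62)
X=W[m];print(len(X),np.percentile(X,[1,99],axis=0).round(3))
for z0,z1 in [(.03,.06),(.06,.09),(.09,.12),(.12,.15)]:
    Y=X[(X[:,2]>z0)&(X[:,2]<z1)]
    if len(Y)>50:
        k,b=np.polyfit(Y[:,1],Y[:,0],1);print(z0,len(Y),'yaw',np.degrees(np.arctan(-k)),'x at y=-.017',b-.017*k)
E
```

```text
13058 [[ 0.674 -0.086  0.031]
 [ 0.703  0.065  0.098]]
0.03 5920 yaw 10.51914022510698 x at y=-.017 0.6895957999662936
0.06 6449 yaw 10.528994382025429 x at y=-.017 0.6895953871242161
0.09 689 yaw 10.515306083342873 x at y=-.017 0.6896015215222412
```

```bash
python3 - <<'E'
from h import *
print(ctrl.get_state())
p,d,W=wrist('pics/w2.png')
E
```

```text
{'clock': 2.8167, 'q': array([-0.11028489,  0.66432328,  0.0991494 ,  1.90061643, -0.11141252,
        0.5812302 ,  1.76361866]), 'dq': array([ 0.00173085,  0.00410848, -0.00118484, -0.00064589, -0.00044511,
        0.00014361,  0.00012856]), 'tau': array([-3.85713251e-02, -5.51108515e+01,  3.04414675e+00, -1.62297893e+01,
        6.87587817e-03, -2.54438761e-03, -7.39394800e-04]), 'tcp_pos': array([ 0.55734547, -0.02544706,  0.01840164]), 'ee_rot': array([-2.06764445e-01,  3.13411914e+00, -8.66436780e-06]), 'contact_force': array([ 0.14890183,  0.28799375, -0.39921216]), 'torque': array([ 0.01284351,  0.00868836, -0.04557625]), 'grip_force': 0.0, 'width': 0.019866862333195106}
```

View pics/w2.png

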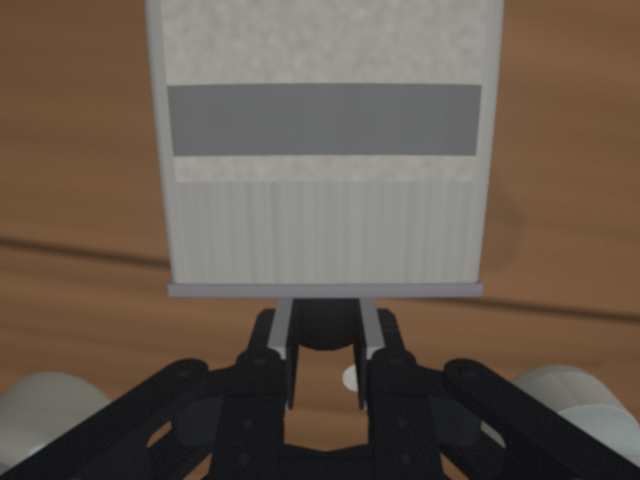

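The wrist view shows the pad tips at columns about 292 and 362, row 297. At their depth that is 29 mm apart, so they straddle the cap at (325,325). The reported width of 20 with no force doesn't agree, so I'll command further closing.

Call:
play_rows(
  increments=[
    {"xyz": [0, 0, 0], "angular": [0, 0, 0], "grip": 0},
    {"xyz": [0, 0, 0], "angular": [0, 0, 0], "grip": 0},
    {"xyz": [0, 0, 0], "angular": [0, 0, 0], "grip": 0},
    {"xyz": [0, 0, 0], "angular": [0, 0, 0], "grip": 0},
  ],
  squeeze=13,
)

```text
clock: 3.2
tcp_pos: [0.5602, -0.0254, 0.0206]
ee_rot: [-0.206, 3.129, -0.0]
contact_force: [-2.0, 0.7, 21.6]
width: 0.0001
grip_force: 10.7
```

```bash
python3 - <<'E'
from h import *
s=ctrl.get_state();print(s['width'],s['grip_force'],s['contact_force'],s['tcp_pos'])
p,d,W=wrist('pics/w3.png')
R=Ro.from_rotvec(s['ee_rot'])
for r in [270,285,295,305,320,335,350,370,390,410]:
    print(r,[tuple((W[r,c]*1e3).round(0).astype(int)) for c in (285,300,315,325,335,350,365)])
E
```

```text
6.906431583547903e-05 10.679546445608139 [-1.99342357  0.68528569 21.62622918] [ 0.56022607 -0.02541763  0.02062776]
270 [(np.int64(537), np.int64(-41), np.int64(55)), (np.int64(536), np.int64(-37), np.int64(57)), (np.int64(535), np.int64(-32), np.int64(56)), (np.int64(535), np.int64(-29), np.int64(57)), (np.int64(534), np.int64(-26), np.int64(57)), (np.int64(534), np.int64(-21), np.int64(56)), (np.int64(533), np.int64(-16), np.int64(57))]
285 [(np.int64(541), np.int64(-41), np.int64(57)), (np.int64(540), np.int64(-36), np.int64(58)), (np.int64(540), np.int64(-31), np.int64(57)), (np.int64(539), np.int64(-28), np.int64(58)), (np.int64(539), np.int64(-25), np.int64(57)), (np.int64(538), np.int64(-20), np.int64(58)), (np.int64(538), np.int64(-16), np.int64(58))]
295 [(np.int64(573), np.int64(-43), np.int64(1)), (np.int64(554), np.int64(-36), np.int64(37)), (np.int64(550), np.int64(-30), np.int64(45)), (np.int64(549), np.int64(-27), np.int64(45)), (np.int64(549), np.int64(-23), np.int64(45)), (np.int64(551), np.int64(-17), np.int64(38)), (np.int64(568), np.int64(-6), np.int64(1))]
305 [
[... 1584 characters left out ...]
p.int64(546), np.int64(-17), np.int64(91))]
390 [(np.int64(549), np.int64(-36), np.int64(99)), (np.int64(549), np.int64(-33), np.int64(98)), (np.int64(556), np.int64(-29), np.int64(89)), (np.int64(564), np.int64(-25), np.int64(78)), (np.int64(555), np.int64(-23), np.int64(89)), (np.int64(547), np.int64(-21), np.int64(98)), (np.int64(547), np.int64(-17), np.int64(98))]
410 [(np.int64(544), np.int64(-36), np.int64(112)), (np.int64(543), np.int64(-33), np.int64(112)), (np.int64(562), np.int64(-28), np.int64(89)), (np.int64(637), np.int64(-15), np.int64(0)), (np.int64(563), np.int64(-22), np.int64(87)), (np.int64(542), np.int64(-23), np.int64(112)), (np.int64(541), np.int64(-20), np.int64(112))]
```

View pics/w3.png

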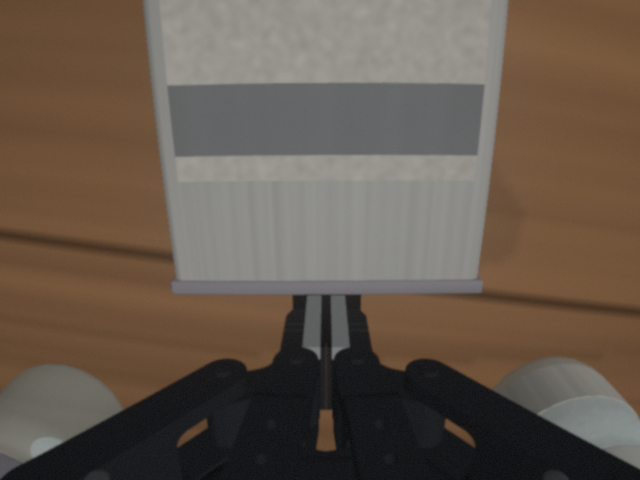

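The fingers have shut on top of the cap (row 295, z about 0.043) instead of around it, so the real finger tips sit behind the reported TCP. I'll check where the tips were in the first wrist depth image.

```bash
python3 - <<'E'
from h import *
i=ctrl.camera_info('wrist');T=i['tool_from_camera']
d=np.load('w1.npz')['d']
v,u=np.mgrid[:480,:640]; n=cv2.undistortPoints(np.float64(np.c_[u.ravel(),v.ravel()]).reshape(-1,1,2),i['mtx'],i['D'])[:,0]
P=(np.c_[n,np.ones(len(n))]*d.ravel()[:,None]); Q=(P@T[:3,:3].T+T[:3,3]).reshape(480,640,3)*1e3
m=(v>290)&(v<400)&(Q[...,2]<25)&(abs(Q[...,0])<20)
for a in (-1,1):
    k=m&(np.sign(Q[...,1])==a)&(abs(Q[...,1])<62); X=Q[k]; print(len(X)); t=X[X[:,2]>np.percentile(X[:,2],97)]; print('tip max z',X[:,2].max(),t.mean(0),'x',np.percentile(X[:,0],[1,99]))
s=ctrl.get_state();print(s)
E
```

```text
6500
tip max z -30.767230129257445 [  1.01640553 -40.02476485 -33.91043202] x [-9.37625472 14.04740117]
6457
tip max z -31.308179240755795 [  1.56972297  40.52936434 -33.93747063] x [-9.4618731  14.07279729]
{'clock': 3.25, 'q': array([-0.11036049,  0.66163599,  0.09950977,  1.89751206, -0.11147701,
        0.58216195,  1.76361862]), 'dq': array([ 0.00019595, -0.00302716,  0.0005216 ,  0.00068033,  0.00037731,
        0.00093805, -0.0002904 ]), 'tau': array([ 1.31392451e-01, -4.38508666e+01,  2.47807615e+00, -1.25099614e+01,
        4.35067888e-02, -7.03625847e-01,  2.91391036e-03]), 'tcp_pos': array([ 0.56016035, -0.02538634,  0.02066239]), 'ee_rot': array([-2.06330420e-01,  3.12926565e+00, -9.33815413e-05]), 'contact_force': array([-2.58453832,  0.85236387, 21.69834508]), 'torque': array([ 0.11943972,  0.43510485, -0.04315456]), 'grip_force': 10.530072301626205, 'width': 1.0769629688055541e-06}
```

Call:
play_rows(
  increments=[
    {"xyz": [0, 0, -20], "angular": [0, 0, 0], "grip": 50},
    {"xyz": [0, 0, -20], "angular": [0, 0, 0], "grip": 50},
    {"xyz": [0, 0, -20], "angular": [0, 0, 0], "grip": 50},
    {"xyz": [0, 0, -20], "angular": [0, 0, 0], "grip": 50},
    {"xyz": [0, 0, 0], "angular": [0, 0, 0], "grip": 50},
    {"xyz": [0, 0, 12], "angular": [0, 0, 0], "grip": 50},
    {"xyz": [0, 0, 20], "angular": [0, 0, 0], "grip": 50},
    {"xyz": [0, 0, 20], "angular": [0, 0, 0], "grip": 50},
    {"xyz": [0, 0, 20], "angular": [0, 0, 0], "grip": 10},
    {"xyz": [0, 0, 20], "angular": [0, 0, 0], "grip": 10},
    {"xyz": [0, 0, 20], "angular": [0, 0, 0], "grip": 10},
    {"xyz": [0, 0, 20], "angular": [0, 0, 0], "grip": 10},
    {"xyz": [0, 0, 20], "angular": [0, 0, 0], "grip": 10},
    {"xyz": [0, 0, 20], "angular": [0, 0, 0], "grip": 10},
  ],
  squeeze=13,
)

```text
clock: 4.42
tcp_pos: [0.5573, -0.0255, -0.0017]
ee_rot: [-0.207, 3.134, -0.0]
contact_force: [0.3, 0.1, -1.1]
width: 0.0269
grip_force: 20.9
```

Call:
play_rows(
  increments=[
    {"xyz": [-3, 0, -8], "angular": [0, 0, 0], "grip": 10},
    {"xyz": [-8, 0, -20], "angular": [0, 0, 0], "grip": 10},
    {"xyz": [-16, -1, -30], "angular": [0, 0, -0.3], "grip": 10},
    {"xyz": [-24, -1, -38], "angular": [0, 0, -0.6], "grip": 10},
    {"xyz": [-32, -1, -46], "angular": [0, 0, -1], "grip": 10},
    {"xyz": [-40, -2, -54], "angular": [0, 0, -1.3], "grip": 10},
    {"xyz": [-48, -2, -60], "angular": [0, 0, -1.6], "grip": 10},
    {"xyz": [-56, -3, -66], "angular": [0, 0, -2], "grip": 10},
    {"xyz": [-64, -3, -72], "angular": [0, 0, -2.3], "grip": 10},
    {"xyz": [-72, -4, -78], "angular": [0, 0, -2.6], "grip": 10},
    {"xyz": [-80, -4, -84], "angular": [0, 0, -2.9], "grip": 10},
    {"xyz": [-88, -5, -90], "angular": [0, 0, -2.9], "grip": 10},
    {"xyz": [-88, -5, -90], "angular": [0, 0, -2.9], "grip": 10},
  ],
  squeeze=13,
)

```text
clock: 5.5
tcp_pos: [0.6482, -0.0185, 0.0897]
ee_rot: [-0.286, 3.124, -0.0]
contact_force: [4.6, 0.7, -0.1]
width: 0.0271
grip_force: 20.3
```

```bash
python3 - <<'E'
from h import *
s=ctrl.get_state();print(s['tcp_pos'],s['width'],s['grip_force'],s['contact_force'])
p,d=ctrl.read_camera('scene'); a=p[140:400,140:480,::-1]; cv2.imwrite('pics/s1.png',cv2.resize(a,None,fx=2.2,fy=2.2,interpolation=2))
E
```

```text
[ 0.64824836 -0.01854891  0.08971373] 0.027126092231161466 20.26898056268692 [ 4.62320255  0.70619456 -0.07966374]
```

View pics/s1.png

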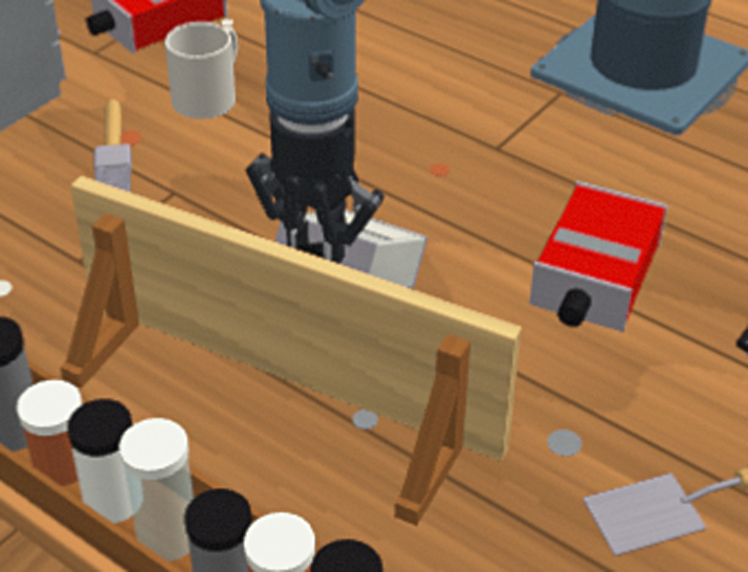

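The scene picture shows the cap pinched at (320,245) and the tin leaning up behind the board, with the jars hidden. I'll settle, then measure the lean from the wrist depth.

Call:
play_rows(
  increments=[
    {"xyz": [0, 0, 0], "angular": [0, 0, 0], "grip": 10},
    {"xyz": [0, 0, 0], "angular": [0, 0, 0], "grip": 10},
    {"xyz": [0, 0, 0], "angular": [0, 0, 0], "grip": 10},
  ],
  squeeze=12,
)

```text
clock: 5.8
tcp_pos: [0.6456, -0.0188, 0.0885]
ee_rot: [-0.286, 3.127, -0.0]
contact_force: [4.0, 0.1, 0.3]
width: 0.0273
grip_force: 20.4
```

```bash
cat >> h.py <<'E'
B=np.array([.689,-.017]);YB=np.radians(10.5)
def lean(fn):
    s=ctrl.get_state();p,d,W=wrist(fn)
    X=W[20:260,200:450].reshape(-1,3); q=p[20:260,200:450].reshape(-1,3)
    hs=cv2.cvtColor(p,cv2.COLOR_RGB2HSV)[20:260,200:450].reshape(-1,3)
    k=(hs[:,1]<60)&(hs[:,2]>90)&(X[:,2]>.01); X=X[k]
    for _ in range(4):
        c=X.mean(0);n=np.linalg.svd((X-c)[::max(1,len(X)//3000)],full_matrices=False)[2][2]; n*=np.sign(n[2]); X=X[abs((X-c)@n)<.006]
    e=np.array([np.cos(YB),np.sin(YB)])
    th=np.degrees(np.arccos(np.clip(-(n[:2]@e),-1,1)))
    print('pts',len(X),'n',n.round(3),'lean',np.degrees(np.arcsin(n[2])).round(1),'yaw',np.degrees(np.arctan2(-n[1],-n[0])).round(1))
    t=s['tcp_pos'][:2]-B;print('tcp in board x,y',(t@e).round(4),(t@[-e[1],e[0]]).round(4),'z',s['tcp_pos'][2],'F',s['contact_force'].round(1),s['grip_force'],s['clock'])
E
python3 -c "
from h import *
lean('pics/w4.png')"
```

```text
pts 59769 n [-0.546 -0.1    0.832] lean 56.3 yaw 10.4
tcp in board x,y -0.043 0.0062 z 0.08846804774730832 F [4.  0.1 0.3] 20.35663604736328 5.8
```

Call:
play_rows(
  increments=[
    {"xyz": [-2, 0, 0], "angular": [0, 0, 0], "grip": 10},
    {"xyz": [-5, 0, 0], "angular": [0, 0, 0], "grip": 10},
    {"xyz": [-8, 0, 0], "angular": [0, 0, 0], "grip": 10},
    {"xyz": [-10, 0, 0], "angular": [0, 0, 0], "grip": 10},
    {"xyz": [-12, 0, 0], "angular": [0, 0, 0], "grip": 10},
    {"xyz": [-13, 0, 0], "angular": [0, 0, 0], "grip": 10},
    {"xyz": [-14, 0, 0], "angular": [0, 0, 0], "grip": 10},
    {"xyz": [-14, 0, 0], "angular": [0, 0, 0], "grip": 10},
  ],
)

```text
clock: 6.52
tcp_pos: [0.6588, -0.0162, 0.0878]
ee_rot: [0.286, -3.128, -0.0]
contact_force: [-0.8, 0.3, -2.9]
width: 0.0272
grip_force: 20.0
```

Call:
play_rows(
  increments=[
    {"xyz": [-0.5, 0, 0], "angular": [0, 0, 0], "grip": 10},
    {"xyz": [-1, 0, 0], "angular": [0, 0, 0], "grip": 10},
    {"xyz": [-1.5, 0, 0], "angular": [0, 0, 0], "grip": 10},
    {"xyz": [-2, 0, 0], "angular": [0, 0, 0], "grip": 10},
    {"xyz": [-2.5, 0, 0], "angular": [0, 0, 0], "grip": 10},
    {"xyz": [-3, 0, 0], "angular": [0, 0, 0], "grip": 10},
    {"xyz": [-3, 0, 0], "angular": [0, 0, 0], "grip": 10},
    {"xyz": [-3, 0, 0], "angular": [0, 0, 0], "grip": 10},
  ],
)

```text
clock: 7.18
tcp_pos: [0.6618, -0.0157, 0.0881]
ee_rot: [-0.286, 3.128, -0.0]
contact_force: [-0.9, -0.7, -2.6]
width: 0.027
grip_force: 20.0
```

Call:
play_rows(
  increments=[
    {"xyz": [-0.5, 0, 0], "angular": [0, 0, 0], "grip": 10},
    {"xyz": [-1, 0, 0], "angular": [0, 0, 0], "grip": 10},
    {"xyz": [-1, 0, 0], "angular": [0, 0, 0], "grip": 10},
  ],
)

```text
clock: 7.43
tcp_pos: [0.6628, -0.0155, 0.088]
ee_rot: [-0.286, 3.128, -0.0]
contact_force: [-1.0, -0.1, -3.5]
width: 0.0269
grip_force: 20.0
```

Call:
play_rows(
  increments=[
    {"xyz": [-0.5, 0, 0], "angular": [0, 0, 0], "grip": 10},
    {"xyz": [-1, 0, 0], "angular": [0, 0, 0], "grip": 10},
    {"xyz": [-1, 0, 0], "angular": [0, 0, 0], "grip": 10},
  ],
)

```text
clock: 7.68
tcp_pos: [0.6638, -0.0153, 0.088]
ee_rot: [-0.286, 3.128, -0.0]
contact_force: [-1.1, -0.7, -4.0]
width: 0.027
grip_force: 20.0
```

Call:
play_rows(
  increments=[
    {"xyz": [-0.5, 0, 0], "angular": [0, 0, 0], "grip": 10},
    {"xyz": [-1, 0, 0], "angular": [0, 0, 0], "grip": 10},
    {"xyz": [-1, 0, 0], "angular": [0, 0, 0], "grip": 10},
  ],
)

```text
clock: 7.93
tcp_pos: [0.6647, -0.0151, 0.088]
ee_rot: [-0.286, 3.128, -0.0]
contact_force: [-1.3, -0.8, -3.3]
width: 0.0272
grip_force: 20.0
```

Call:
play_rows(
  increments=[
    {"xyz": [-0.5, 0, 0], "angular": [0, 0, 0], "grip": 10},
    {"xyz": [-1, 0, 0], "angular": [0, 0, 0], "grip": 10},
    {"xyz": [-1, 0, 0], "angular": [0, 0, 0], "grip": 10},
  ],
)

```text
clock: 8.18
tcp_pos: [0.6657, -0.015, 0.088]
ee_rot: [-0.286, 3.128, -0.0]
contact_force: [-1.2, -0.3, -3.0]
width: 0.027
grip_force: 20.0
```

Call:
play_rows(
  increments=[
    {"xyz": [-0.5, 0, 0], "angular": [0, 0, 0], "grip": 10},
    {"xyz": [-1, 0, 0], "angular": [0, 0, 0], "grip": 10},
    {"xyz": [-1, 0, 0], "angular": [0, 0, 0], "grip": 10},
  ],
)

```text
clock: 8.43
tcp_pos: [0.6667, -0.0147, 0.088]
ee_rot: [-0.286, 3.128, 0.0]
contact_force: [-1.8, -0.2, -3.7]
width: 0.0274
grip_force: 20.0
```

Call:
play_rows(
  increments=[
    {"xyz": [-0.5, 0, 0], "angular": [0, 0, 0], "grip": 10},
    {"xyz": [-0.8, 0, 0], "angular": [0, 0, 0], "grip": 10},
    {"xyz": [-0.8, 0, 0], "angular": [0, 0, 0], "grip": 10},
  ],
)

```text
clock: 8.68
tcp_pos: [0.6674, -0.0147, 0.088]
ee_rot: [0.286, -3.128, 0.0]
contact_force: [-0.3, -0.6, -2.9]
width: 0.0271
grip_force: 20.0
```

Call:
play_rows(
  increments=[
    {"xyz": [-0.5, 0, 0], "angular": [0, 0, 0], "grip": 10},
    {"xyz": [-1, 0, 0], "angular": [0, 0, 0], "grip": 10},
    {"xyz": [-1, 0, 0], "angular": [0, 0, 0], "grip": 10},
  ],
)

```text
clock: 8.93
tcp_pos: [0.6677, -0.0146, 0.0878]
ee_rot: [0.286, -3.127, 0.0]
contact_force: [-5.3, -0.7, -0.8]
width: 0.0269
grip_force: 20.1
```

Call:
play_rows(
  increments=[
    {"xyz": [-0.5, 0, 0], "angular": [0, 0, 0], "grip": 10},
    {"xyz": [-1, 0, 0], "angular": [0, 0, 0], "grip": 10},
    {"xyz": [-1, 0, 0], "angular": [0, 0, 0], "grip": 10},
  ],
)

```text
clock: 9.18
tcp_pos: [0.6679, -0.0146, 0.0877]
ee_rot: [0.286, -3.125, 0.0]
contact_force: [-6.9, -2.1, -0.4]
width: 0.0272
grip_force: 20.3
```

Contact is at about 6 N with the lean near 55°. I'll hold, then start sliding up.

Call:
play_rows(
  increments=[
    {"xyz": [0, 0, 0], "angular": [0, 0, 0], "grip": 10},
    {"xyz": [0, 0, 0], "angular": [0, 0, 0], "grip": 10},
    {"xyz": [0, 0, 0], "angular": [0, 0, 0], "grip": 10},
    {"xyz": [0, 0, 0], "angular": [0, 0, 0], "grip": 10},
    {"xyz": [0, 0, -2], "angular": [0, 0, 0], "grip": 10},
    {"xyz": [0.1, 0, -4], "angular": [0, 0, 0], "grip": 10},
    {"xyz": [0.1, 0, -6], "angular": [0, 0, 0], "grip": 10},
    {"xyz": [0.2, 0, -8], "angular": [0, 0, 0], "grip": 10},
    {"xyz": [0.2, 0, -10], "angular": [0, 0, 0], "grip": 10},
    {"xyz": [0.2, 0, -12], "angular": [0, 0, 0], "grip": 10},
    {"xyz": [0.2, 0, -12], "angular": [0, 0, 0], "grip": 10},
  ],
)

```text
clock: 10.1
tcp_pos: [0.6681, -0.0146, 0.0997]
ee_rot: [0.286, -3.126, 0.0]
contact_force: [-7.0, -1.0, -3.6]
width: 0.0271
grip_force: 20.4
```

```bash
python3 -c "
from h import *
lean('pics/w5.png')"
```

```text
pts 59420 n [-0.621 -0.114  0.775] lean 50.8 yaw 10.4
tcp in board x,y -0.0201 0.0062 z 0.09972461896566848 F [-7.  -1.  -3.6] 20.422411859035492 10.1
```

Call:
play_rows(
  increments=[
    {"xyz": [0, 0, -2], "angular": [0, 0, 0], "grip": 10},
    {"xyz": [0, 0, -4], "angular": [0, 0, 0], "grip": 10},
    {"xyz": [0, 0, -6], "angular": [0, 0, 0], "grip": 10},
    {"xyz": [0, 0, -8], "angular": [0, 0, 0], "grip": 10},
    {"xyz": [0, 0, -10], "angular": [0, 0, 0], "grip": 10},
    {"xyz": [0, 0, -12], "angular": [0, 0, 0], "grip": 10},
    {"xyz": [0, 0, -14], "angular": [0, 0, 0], "grip": 10},
    {"xyz": [0, 0, -16], "angular": [0, 0, 0], "grip": 10},
    {"xyz": [0, 0, -18], "angular": [0, 0, 0], "grip": 10},
    {"xyz": [-0.1, 0, -20], "angular": [0, 0, 0], "grip": 10},
    {"xyz": [-0.2, 0, -22], "angular": [0, 0, 0], "grip": 10},
    {"xyz": [-0.2, 0, -22], "angular": [0, 0, 0], "grip": 10},
  ],
)

```text
clock: 11.15
tcp_pos: [0.6693, -0.0144, 0.1227]
ee_rot: [0.286, -3.128, 0.0]
contact_force: [-7.0, -0.4, -1.0]
width: 0.027
grip_force: 20.6
```

```bash
python3 -c "
from h import *
lean('pics/w6.png')"
```

```text
pts 54395 n [-0.774 -0.142  0.617] lean 38.1 yaw 10.4
tcp in board x,y -0.0189 0.0062 z 0.12271753629284224 F [-7.  -0.4 -1. ] 20.613370835781097 11.15
```

Call:
play_rows(
  increments=[
    {"xyz": [0, 0, -1.5], "angular": [0, 0, 0], "grip": 10},
    {"xyz": [0, 0, -3], "angular": [0, 0, 0], "grip": 10},
    {"xyz": [-0.1, 0, -4.5], "angular": [0, 0, 0], "grip": 10},
    {"xyz": [-0.2, 0, -6], "angular": [0, 0, 0], "grip": 10},
    {"xyz": [-0.3, 0, -7], "angular": [0, 0, 0], "grip": 10},
    {"xyz": [-0.3, 0, -8], "angular": [0, 0, 0], "grip": 10},
    {"xyz": [-0.3, 0, -8], "angular": [0, 0, 0], "grip": 10},
  ],
)

```text
clock: 11.78
tcp_pos: [0.6698, -0.0142, 0.1304]
ee_rot: [-0.286, 3.128, 0.0]
contact_force: [-5.8, -1.1, -4.4]
width: 0.0271
grip_force: 20.3
```

```bash
python3 -c "
from h import *
lean('pics/w7.png')"
```

```text
pts 48396 n [-0.826 -0.151  0.543] lean 32.9 yaw 10.4
tcp in board x,y -0.0184 0.0063 z 0.1304091712240052 F [-5.8 -1.1 -4.4] 20.279169380664825 11.7833
```

Call:
play_rows(
  increments=[
    {"xyz": [-0.3, 0, -1], "angular": [0, 0, 0], "grip": 10},
    {"xyz": [-0.7, 0, -2], "angular": [0, 0, 0], "grip": 10},
    {"xyz": [-1.1, 0, -3], "angular": [0, 0, 0], "grip": 10},
    {"xyz": [-1.5, 0, -4], "angular": [0, 0, 0], "grip": 10},
    {"xyz": [-1.5, 0, -5], "angular": [0, 0, 0], "grip": 10},
    {"xyz": [-1.5, 0, -5], "angular": [0, 0, 0], "grip": 10},
    {"xyz": [-1.5, 0, -5], "angular": [0, 0, 0], "grip": 10},
  ],
)

```text
clock: 12.42
tcp_pos: [0.6714, -0.0139, 0.1352]
ee_rot: [-0.286, 3.128, 0.0]
contact_force: [-3.1, -0.3, -5.1]
width: 0.0268
grip_force: 20.4
```

```bash
python3 -c "
from h import *
lean('pics/w8.png')"
```

```text
pts 42841 n [-0.861 -0.16   0.483] lean 28.9 yaw 10.5
tcp in board x,y -0.0167 0.0063 z 0.13518504850894894 F [-3.1 -0.3 -5.1] 20.358242690563202 12.4167
```

Call:
play_rows(
  increments=[
    {"xyz": [-0.7, 0, 0], "angular": [0, 0, 0], "grip": 10},
    {"xyz": [-0.7, 0, 0], "angular": [0, 0, 0], "grip": 10},
    {"xyz": [-0.4, 0, -1], "angular": [0, 0, 0], "grip": 10},
    {"xyz": [0, 0, -2], "angular": [0, 0, 0], "grip": 10},
    {"xyz": [0.4, 0, -3], "angular": [0, 0, 0], "grip": 10},
    {"xyz": [0.7, 0, -4], "angular": [0, 0, 0], "grip": 10},
    {"xyz": [0.7, 0, -4], "angular": [0, 0, 0], "grip": 10},
    {"xyz": [0.7, 0, -4], "angular": [0, 0, 0], "grip": 10},
  ],
)

```text
clock: 13.13
tcp_pos: [0.6704, -0.014, 0.1391]
ee_rot: [-0.286, 3.128, 0.0]
contact_force: [-4.5, -0.5, -4.8]
width: 0.0268
grip_force: 20.4
```

```bash
python3 -c "
from h import *
lean('pics/w9.png')"
```

```text
pts 40743 n [-0.875 -0.162  0.456] lean 27.1 yaw 10.5
tcp in board x,y -0.0177 0.0063 z 0.13914773007376574 F [-4.5 -0.5 -4.8] 20.37222594022751 13.1333
```

Step 2 should be met (27-29°, still pressed). The pads have slipped about 9 mm up the cap, so I'll pinch harder and raise it a little, turning the tool along with it.

Call:
play_rows(
  increments=[
    {"xyz": [0, 0, 0], "angular": [0, 0, 0], "grip": 10},
    {"xyz": [0, 0, 0], "angular": [0, 0, 0], "grip": 10},
    {"xyz": [0, 0, -1], "angular": [0, -1, 0], "grip": 10},
    {"xyz": [0, 0, -2], "angular": [0, -2, 0], "grip": 10},
    {"xyz": [0, 0, -3], "angular": [0, -3, 0], "grip": 10},
    {"xyz": [0, 0, -4], "angular": [0, -4, 0], "grip": 10},
    {"xyz": [0, 0, -4], "angular": [0, -4, 0], "grip": 10},
  ],
  squeeze=32,
)

```text
clock: 13.77
tcp_pos: [0.6703, -0.0144, 0.1436]
ee_rot: [-0.279, 3.057, 0.01]
contact_force: [-1.8, -0.4, -5.8]
width: 0.0263
grip_force: 34.4
```

```bash
python3 -c "
from h import *
lean('pics/w10.png')"
```

```text
pts 41233 n [-0.905 -0.168  0.392] lean 23.1 yaw 10.5
tcp in board x,y -0.0179 0.006 z 0.14360716633223186 F [-1.8 -0.4 -5.8] 34.39207077026367 13.7667
```

Call:
play_rows(
  increments=[
    {"xyz": [-0.6, 0, -0.5], "angular": [0, -1, 0], "grip": 10},
    {"xyz": [-0.8, 0, -1.2], "angular": [0, -2, 0], "grip": 10},
    {"xyz": [-0.9, 0, -1.7], "angular": [0, -3, 0], "grip": 10},
    {"xyz": [-1, 0, -2.2], "angular": [0, -4, 0], "grip": 10},
    {"xyz": [-1, 0, -2.7], "angular": [0, -5, 0], "grip": 10},
    {"xyz": [-1.1, 0, -3.1], "angular": [0, -6, 0], "grip": 10},
    {"xyz": [-1.1, 0, -3.5], "angular": [0, -7, 0], "grip": 10},
    {"xyz": [-1.1, 0, -3.8], "angular": [0, -8, 0], "grip": 10},
    {"xyz": [-1.1, 0, -3.8], "angular": [0, -8, 0], "grip": 10},
  ],
)

```text
clock: 14.57
tcp_pos: [0.6706, -0.0141, 0.1469]
ee_rot: [-0.267, 2.92, 0.028]
contact_force: [-3.0, -1.0, -6.7]
width: 0.0264
grip_force: 34.4
```

```bash
python3 -c "
from h import *
lean('pics/w11.png')"
```

```text
pts 42500 n [-0.945 -0.176  0.276] lean 16.0 yaw 10.5
tcp in board x,y -0.0176 0.0062 z 0.14687330645938868 F [-3.  -1.  -6.7] 34.44773018360138 14.5667
```

Call:
play_rows(
  increments=[
    {"xyz": [-0.2, 0, -0.3], "angular": [0, -1, 0], "grip": 10},
    {"xyz": [-0.3, 0, -0.6], "angular": [0, -2, 0], "grip": 10},
    {"xyz": [-0.5, 0, -0.9], "angular": [0, -3, 0], "grip": 10},
    {"xyz": [-0.6, 0, -1.1], "angular": [0, -4, 0], "grip": 10},
    {"xyz": [-0.8, 0, -1.3], "angular": [0, -5, 0], "grip": 10},
    {"xyz": [-0.9, 0, -1.5], "angular": [0, -6, 0], "grip": 10},
    {"xyz": [-1, 0, -1.6], "angular": [0, -7, 0], "grip": 10},
    {"xyz": [-1.1, 0, -1.8], "angular": [0, -8, 0], "grip": 10},
    {"xyz": [-1.1, 0, -1.8], "angular": [0, -8, 0], "grip": 10},
  ],
)

```text
clock: 15.37
tcp_pos: [0.6711, -0.014, 0.1485]
ee_rot: [-0.254, 2.783, 0.045]
contact_force: [-3.2, -1.3, -6.4]
width: 0.0265
grip_force: 34.5
```

```bash
python3 -c "
from h import *
lean('pics/w12.png')"
```

```text
pts 42182 n [-0.972 -0.18   0.15 ] lean 8.6 yaw 10.5
tcp in board x,y -0.017 0.0062 z 0.14846063048904087 F [-3.2 -1.3 -6.4] 34.528743624687195 15.3667
```

Call:
play_rows(
  increments=[
    {"xyz": [-0.1, 0, 0], "angular": [0, -1, 0], "grip": 10},
    {"xyz": [-0.2, 0, 0], "angular": [0, -2, 0], "grip": 10},
    {"xyz": [-0.3, 0, 0], "angular": [0, -3, 0], "grip": 10},
    {"xyz": [-0.4, 0, 0.1], "angular": [0, -4, 0], "grip": 10},
    {"xyz": [-0.5, 0, 0.2], "angular": [0, -5, 0], "grip": 10},
    {"xyz": [-0.6, 0, 0.3], "angular": [0, -6, 0], "grip": 10},
    {"xyz": [-0.7, 0, 0.4], "angular": [0, -7, 0], "grip": 10},
    {"xyz": [-0.7, 0, 0.5], "angular": [0, -7.8, 0], "grip": 10},
    {"xyz": [-0.7, 0, 0.5], "angular": [0, -7.8, 0], "grip": 10},
  ],
)

```text
clock: 16.17
tcp_pos: [0.672, -0.0139, 0.148]
ee_rot: [-0.242, 2.648, 0.06]
contact_force: [-4.6, -1.4, -7.5]
width: 0.0267
grip_force: 34.7
```

```bash
python3 -c "
from h import *
lean('pics/w13.png')"
```

```text
pts 43324 n [-0.983 -0.183  0.034] lean 2.0 yaw 10.5
tcp in board x,y -0.0162 0.0062 z 0.14798918080629017 F [-4.6 -1.4 -7.5] 34.6608567237854 16.1667
```

Call:
play_rows(
  increments=[
    {"xyz": [0, 0, 0.3], "angular": [0, -1, 0], "grip": 10},
    {"xyz": [0.1, 0, 0.6], "angular": [0, -2, 0], "grip": 10},
    {"xyz": [0.2, 0, 1], "angular": [0, -2, 0], "grip": 10},
    {"xyz": [0.2, 0, 1], "angular": [0, -2, 0], "grip": 10},
    {"xyz": [0.2, 0, 1], "angular": [0, -2, 0], "grip": 10},
  ],
)

```text
clock: 16.63
tcp_pos: [0.6725, -0.0141, 0.1476]
ee_rot: [-0.239, 2.613, 0.063]
contact_force: [-9.7, -2.9, -3.4]
width: 0.0267
grip_force: 35.4
```

```bash
python3 -c "
from h import *
lean('pics/w14.png')"
```

```text
pts 42981 n [-0.983 -0.183  0.008] lean 0.5 yaw 10.5
tcp in board x,y -0.0157 0.0058 z 0.1475788550304206 F [-9.7 -2.9 -3.4] 35.40544867515564 16.6333
```

Call:
play_rows(
  increments=[
    {"xyz": [1.2, 0, 0.3], "angular": [0, 0, 0], "grip": 10},
    {"xyz": [1.2, 0, 0.3], "angular": [0, 0, 0], "grip": 10},
    {"xyz": [1.2, 0, 0.3], "angular": [0, 0, 0], "grip": 34},
    {"xyz": [1.2, 0, 0.3], "angular": [0, 0, 0], "grip": 45},
    {"xyz": [1.2, 0, 0.3], "angular": [0, 0, 0], "grip": 45},
    {"xyz": [1.2, 0, 0.3], "angular": [0, 0, 0], "grip": 45},
    {"xyz": [1.2, 0, -10], "angular": [0, 0, 0], "grip": 45},
    {"xyz": [1.2, 0, -30], "angular": [0, 0, 0], "grip": 45},
    {"xyz": [1.2, 0, -60], "angular": [0, 0, 0], "grip": 45},
    {"xyz": [1.2, 0, -90], "angular": [0, 0, 0], "grip": 45},
    {"xyz": [1.2, 0, -90], "angular": [0, 0, 0], "grip": 45},
  ],
)

```text
clock: 17.6
tcp_pos: [0.629, -0.0233, 0.2312]
ee_rot: [-0.236, 2.604, 0.062]
contact_force: [1.0, -0.2, -0.1]
width: 0.0447
grip_force: 0.0
```

```bash
python3 - <<'E'
from h import *
lean('pics/w15.png')
p,d=ctrl.read_camera('scene'); a=p[100:380,120:480,::-1]; cv2.imwrite('pics/s2.png',cv2.resize(a,None,fx=2.1,fy=2.1,interpolation=2))
pw,dw,W=wrist('pics/w16.png')
e=np.array([np.cos(YB),np.sin(YB)]);hs=cv2.cvtColor(pw,cv2.COLOR_RGB2HSV)
X=W[(hs[...,1]<60)&(hs[...,2]>70)&(abs(W[...,1])<.07)&(W[...,0]>.58)&(W[...,0]<.69)&(W[...,2]>.02)&(W[...,2]<.152)]-[*B,0]
bx=X[:,:2]@e;by=X[:,:2]@[-e[1],e[0]]
for z in (.03,.06,.09,.12,.14):
    k=abs(X[:,2]-z)<.01
    if k.sum()>50: print(z,k.sum(),'back face x',np.percentile(bx[k],[5,50]).round(4),'y',np.percentile(by[k],[1,99]).round(3))
E
```

```text
pts 8821 n [-0.985 -0.152  0.085] lean 4.9 yaw 8.8
tcp in board x,y -0.0601 0.0047 z 0.23123080502853607 F [ 1.  -0.2 -0.1] 0.0 17.6
0.03 2032 back face x [-0.0606 -0.0558] y [-0.042  0.1  ]
0.06 2091 back face x [-0.0566 -0.0559] y [-0.043  0.097]
0.09 2589 back face x [-0.0567 -0.0561] y [-0.042  0.054]
0.12 3435 back face x [-0.0563 -0.0555] y [-0.042  0.054]
0.14 4385 back face x [-0.0566 -0.0555] y [-0.043  0.055]
```

View pics/s2.png

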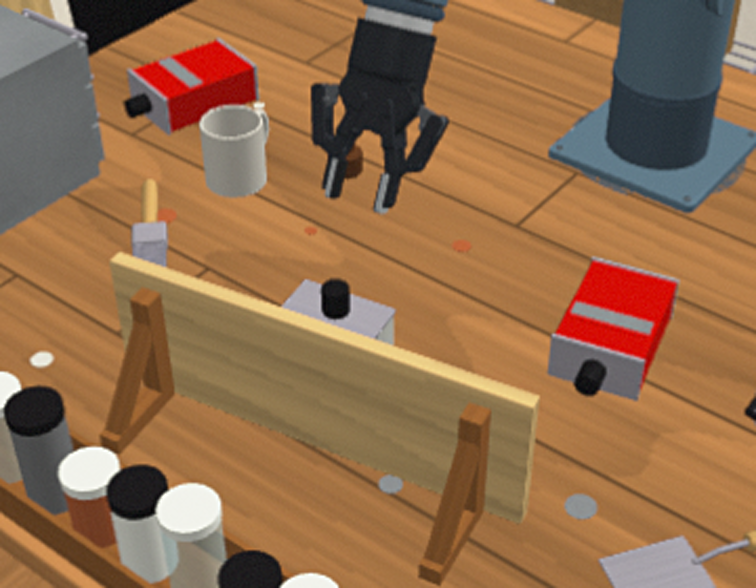

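The picture shows the tin upright with its cap at (335,298), flush behind the board, and the gripper clear. The measured back face is at x = -56 mm at every height (plumb, no gap), with its middle at y = +6 mm. I'm handing in.

```bash
python3 -c "
from workcell import ctrl
print(ctrl.sign_off())"
```

```text
the job is handed in; nothing more can be done
None
```

The tin stands upright with its broad side flat against the board, about 6 mm from the middle, and the gripper is clear. Both press steps on the way up read as met, and the job is handed in, though it returned no verdict.

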